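Offer the loose strap leaf up to its hinge and hold it for the pin

ROBOT

A 6-joint arm with a two-finger parallel gripper is mounted at the origin on the work surface; the furniture and walls round the work are solid. World frame = base frame: x ahead of the robot, y to its left, z up, the work surface at z = 0. Lengths are in m, angles in rad, forces in N, time in s.
With the tool pointing down it reaches from about 0.35 to 0.85 m from the base axis. Payload 8.1 kg.
Tool frame: the origin (TCP) lies on the centre line of the jaws, within the pads' length; the fingertips stand 8 mm ahead of it and the grasp point (between the pads) lies 11 mm behind it (tcp_to_tips is the distance from the TCP to the fingertips, in m); z points along the fingers, y is the line along which they close (so a half turn about z gives the same grasp; the last joint's range is limited). The gripper opens to 85 mm and grips with 20 to 120 N. Pads are 22 mm wide; open, the fingers measure 114 mm over their backs; the gripper's body (76 mm by 85 mm) begins 54 mm behind the grasp point. The pads swing forward as they close: fully open they stand 13 mm farther back than shut.
Start: joints at [-1.334, 0.13, 1.488, -0, 1.523, -0.085], TCP at [0.19, -0.569, 0.21] pointing down, gripper open.
Joint ranges: [-2.96, 2.96], [-0.89, 2.26], [0.02, 2.5], [-1.34, 4.48], [0, 2.73], [-2.66, 2.66]. Speed limits (rad/s): [2.39, 2.39, 2.79, 3.14, 3.14, 3.14].

INTERFACE

Orientations are given as a rotation vector (axis times angle).
In Python, from workcell import get_state, grab_frame, job_done, tcp_to_tips gives the robot as it stands.
- The arm moves only by the tool send_rows, never from a script. Its argument "increments" is one flat list of numbers, 7 for each row, row after row: the finger opening in m, from 0 to 0.0854, then the shift along the tool's x, y, z in m, then the turn, a rotation vector about the tool's x, y, z in degrees. A call has 1 to 5 rows; each row is the pose to reach, as a shift and turn from the pose commanded when the call began, along the tool's axes at that moment; what a row does not reach only later rows make up. A row lasts 1/10 s, in which the tool goes at most 50 mm and 8.59 degrees, less where a joint would pass 70% of its speed; a pose out of reach is approached as far as the arm can. A call with a gripper value outside its range is refused whole. The fingers move at their own pace and stop on an object; the grip force is fixed at half the most. Time passes only in rows, so rows that repeat a pose let the fingers close. It gives the time, the measured TCP pose, the force, the opening and the grip force at its end, in the units of the state.
- get_state(): the state, without advancing time (a new reading comes with each control period).
- grab_frame(name): name is "side" or "top" or "wrist"; returns a dict with "img" (420x560x3 uint8, red, green, blue), "fovy" (degrees; the focal length in pixels is half the picture's height over the tangent of half this angle, whatever the lens; pixels are square), "cx", "cy" (the principal point, pixels), "dist_coeffs" ([k1, k2, p1, p2, k3] as OpenCV has them; the pictures are not rectified), "extrinsics" (4x4, takes a point from world to camera coordinates); the wrist camera has in their place "mount" (4x4, takes a point from camera to tool coordinates, whose origin is the TCP and whose axes are the flange's). Camera axes: x right, y up, looking along -z (the intrinsics and any distortion apply to the point x, -y, -z); pixel columns grow to the right and rows downward; lengths in m; the calibration is good to about 2 mm. A picture is of the moment at which its call begins: read the wrist's pose just before it. There is no depth.
- job_done(): hands the job in; it is judged then, once.
The state is a dict: "time": time; "joint_positions": joint angles; "joint_velocities": joint speeds; "tau": joint torques, N m; "position": TCP position; "ee_rot": TCP orientation; "wrist_force": force on the tool from outside, world axes, zero at the start; "wrist_torque": the same for the moment, N m; "grip_width": finger opening in m; "gripper_force": force on a finger pad.
Only numpy, scipy, OpenCV 4.12 (cv2) and the standard library are available. Lean on these libraries where they do the work, as an engineer would, in place of code of your own. Each camera call takes 0.05 s, during which the arm holds its last target. There are 200 camera calls.

TASK

The strap hinge for the bench's cutting flap is being put together on the wooden rail, and its pin, already started in one of the rail's two knuckles, is waiting to be tapped through. Pinch up the loose strap leaf (the long one with a single knuckle; leave the short two-knuckle leaf and the blue tack tin where they lie) and bring its knuckle in between the two on the rail, strap level, curl uppermost and straight out from the rail, so that the three holes lie in one line and the pin would slide right through. Finish while holding it there in the fingers, still and without pressing it hard against the rail; do not let go or put it down.

Things in the scene. Friction and masses are not known exactly. Their poses are not given: they have to be found in the camera images.
- strap_leaf: Loose steel strap leaf, 0.22 kg, flat on the bench: strap 34 wide (y), 6 thick, three screw holes, tail rounded; one rolled knuckle at its +x end, curled up. Origin: underside, mid-width, 62 behind the knuckle's hole axis; z up from the flat underside. The sides are parallel from x = -55 to +48 (tail end -72), then a neck 26 wide. Centre of mass near x = +7. (mm)
- strap_bore (a point): Centre of the strap leaf's knuckle, [62, 0, 10] mm in the leaf, axes as the leaf: a tube 26 mm long along y, 20 mm in outer diameter, with an 11 mm hole. Its lowest line is level with the flat underside, so the hole axis lies 10 mm above the underside.
- rail: Beech block fixed on the bench, 60 deep (x), 160 long (y, 212 over its end brackets), 90 high (mm). Origin: centre of its underside; -x is the knuckle side, roughly towards the robot; z up. The fixed steel leaf on top, 80 wide, 6 thick, has two knuckles 20 in diameter, 24 long, 32 apart, in front of the face. An 8 mm pin sticks 61 out beyond the -y knuckle, plus a flat head.
- rail_bore (a point): Point midway between the rail's two knuckles on the line of their 11 mm holes: [-44, 0, 100] mm in the rail, axes as the rail (y along the holes). The strap's hole centre belongs here, strap out along -x, its underside 90 mm above the bench. The gap is open in front (-x), above and below; at its back the fixed plate's edge stops a level knuckle about 1.5 mm past the right place.
- fork_leaf: The wrong leaf, to be left alone: a short loose steel leaf lying flat, 70 mm wide (y), 70 mm long (x), 6 mm thick, with two knuckles 20 mm in diameter at its +x end. Origin on the underside, 30 mm behind its hole axis.
- tack_tin: Flat blue tin with a lid, 70 x 102 x 30 mm, origin under its centre. To be left alone.

How it is judged:
On the way:
1. the strap leaf is held clear of the bench by the fingers (height (world z) of strap_bore above 0.045 m and contact force between strap_leaf and the fingers above 2 N and contact force between strap_leaf and bench below 0.1 N), for 0.2 s.
At the end, for the whole second after the job is handed in: The fingers hold the strap leaf off the bench, at rest, right side up, level within 0.12 rad; its hole centre is within 3 mm of the rail's hole line (height, fore-and-aft), 4 mm of mid-gap, the holes parallel within 0.08 rad, pressing on the rail below 25 N (x of strap_bore in the frame of rail_bore between -0.003 and 0.003 m and z of strap_bore in the frame of rail_bore between -0.003 and 0.003 m and y of strap_bore in the frame of rail_bore between -0.004 and 0.004 m and angle between the y axis of strap_bore and the y axis of rail_bore, either way round below 0.08 rad and angle between strap_leaf's own z axis and vertical below 0.12 rad and contact force between strap_leaf and the fingers above 2 N and contact force between strap_leaf and rail below 25 N and contact force between strap_leaf and bench below 0.1 N and linear speed of strap_leaf below 0.02 m/s); the arm keeps its last pose, push and grip.
It fails at once if the two-knuckle leaf is moved more than 20 mm (distance of fork_leaf from where it was at the start of the episode above 0.02 m).
It fails at once if the tack tin is moved more than 20 mm (distance of tack_tin from where it was at the start of the episode above 0.02 m).
It also fails if it takes over 38 s, if anything falls off the work surface, if the arm or the gripper's body presses on something with over 40 N, if the wrist force passes 120 N, or if a joint passes its speed limit or range.

## Working session

There is one attempt and no reset: what is moved stays moved. The work goes in short steps, Python scripts to look and compute and a tool call to move; the robot and the scene stay as the last step left them, time stands still between calls to the robot, and variables do not carry over. Pictures are saved under pics/ and viewed, at most 10 in all, crops included, and the job is handed in when it is done.

Besides the shell and the picture viewer there is one more tool, called after "Emit:" by a JSON object that holds its "op" and its "data". send_rows: Moves the arm, as the interface text tells. Its arguments: {"type":"object","properties":{"increments":{"type":"array"}},"required":["increments"]}

```bash
mkdir -p pics; cat > h.py <<'E'
import numpy as np, cv2
from scipy.spatial.transform import Rotation as R
from workcell import get_state, grab_frame, job_done, tcp_to_tips
def cam(name):
    s=get_state(); f=grab_frame(name)
    h,w=f["img"].shape[:2]; fl=h/2/np.tan(np.radians(f["fovy"])/2)
    K=np.array([[fl,0,f["cx"]],[0,fl,f["cy"]],[0,0,1]])
    if "mount" in f:
        T=np.eye(4);T[:3,:3]=R.from_rotvec(s["ee_rot"]).as_matrix();T[:3,3]=s["position"]
        c2w=T@np.array(f["mount"])
    else: c2w=np.linalg.inv(np.array(f["extrinsics"]))
    return dict(img=f["img"],K=K,d=np.array(f["dist_coeffs"],float),c2w=c2w)
def ray(c,px):
    p=cv2.undistortPoints(np.array(px,float).reshape(-1,1,2),c["K"],c["d"]).reshape(-1,2)
    v=np.c_[p[:,0],-p[:,1],-np.ones(len(p))]@c["c2w"][:3,:3].T
    return c["c2w"][:3,3],v
def onz(c,px,z):
    o,v=ray(c,px); return o+v*((z-o[2])/v[:,2])[:,None]
def proj(c,P):
    q=(np.atleast_2d(P)-c["c2w"][:3,3])@c["c2w"][:3,:3]
    q=q*[1,-1,-1]
    return cv2.projectPoints(q,np.zeros(3),np.zeros(3),c["K"],c["d"])[0].reshape(-1,2)
def tri(c1,p1,c2,p2):
    o1,v1=ray(c1,p1);o2,v2=ray(c2,p2);v1=v1[0];v2=v2[0]
    t=np.linalg.lstsq(np.c_[v1,-v2],o2-o1,rcond=None)[0]
    a=o1+t[0]*v1;b=o2+t[1]*v2
    return (a+b)/2,np.linalg.norm(a-b)
def save(c,n): cv2.imwrite("pics/"+n,c["img"][:,:,::-1])
E
python3 - <<'E'
from h import *
import pickle
cs={n:cam(n) for n in("top","side","wrist")}
pickle.dump(cs,open("c0.pkl","wb"))
for n in cs: save(cs[n],n+"0.png"); print(n,cs[n]["c2w"].round(3).tolist())
print(get_state(),tcp_to_tips)
E
```

```text
top [[-0.095, 0.969, -0.227, 0.321], [-0.996, -0.093, 0.019, -0.084], [-0.003, 0.228, 0.974, 1.166], [0.0, 0.0, 0.0, 1.0]]
side [[0.999, 0.026, -0.029, 0.529], [-0.039, 0.681, -0.732, -0.721], [0.0, 0.732, 0.681, 0.663], [0.0, 0.0, 0.0, 1.0]]
wrist [[0.317, 0.901, 0.297, 0.265], [-0.948, 0.302, 0.097, -0.544], [-0.002, -0.313, 0.95, 0.374], [0.0, 0.0, 0.0, 1.0]]
{'time': 0.15, 'joint_positions': array([-1.33442511e+00,  1.30997656e-01,  1.48904564e+00,  1.22951747e-06,
        1.52304757e+00, -8.54056151e-02]), 'joint_velocities': array([-0.00030233, -0.00067228, -0.00300025, -0.00018418, -0.0007348 ,
       -0.00183928]), 'tau': array([-8.61320018e-05, -5.70062828e+01, -5.01159668e+01, -3.37323581e-04,
        9.61624319e-03, -2.01277510e-05]), 'position': array([ 0.18965766, -0.56873219,  0.20927044]), 'ee_rot': array([-3.09954536e+00, -5.03028669e-01,  1.75464388e-04]), 'wrist_force': array([ 0.07248101, -0.15034014,  0.22819461]), 'wrist_torque': array([-0.02445848,  0.0030531 ,  0.02731074]), 'gripper_force': 0.0, 'grip_width': 0.08517726599384623} 0.008
```

View pics/top0.png

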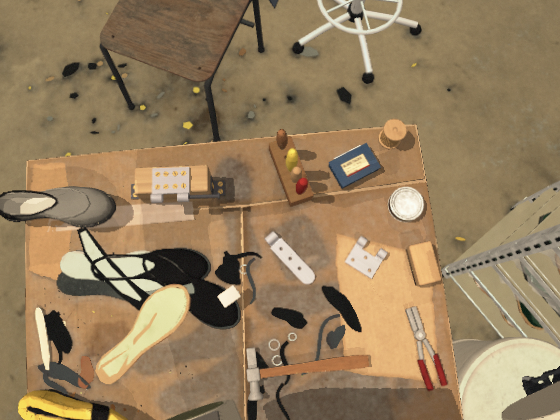

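View pics/side0.png

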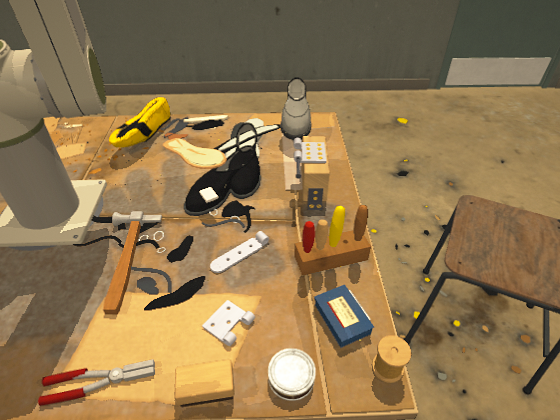

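The top view shows the rail near (170,185), the strap leaf running from its knuckle at (272,238) to its tail at (308,277), the fork leaf at (367,257) and the tin at (357,166). In the side view the strap runs from (265,238) to (218,265) and the rail is near (313,175). Next I'll enlarge the rail and strap.

```bash
python3 - <<'E'
import pickle,cv2,numpy as np
cs=pickle.load(open("c0.pkl","rb"))
def crop(n,x,y,w,h): return cv2.resize(cs[n]["img"][y:y+h,x:x+w,::-1],(400,300),interpolation=cv2.INTER_CUBIC)
a=np.hstack([crop("top",125,145,120,90),crop("top",250,215,100,75)])
b=np.hstack([crop("side",270,125,100,75),crop("side",200,220,80,60)])
cv2.imwrite("pics/z0.png",np.vstack([a,b]))
E
```

```text
(no output)
```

View pics/z0.png

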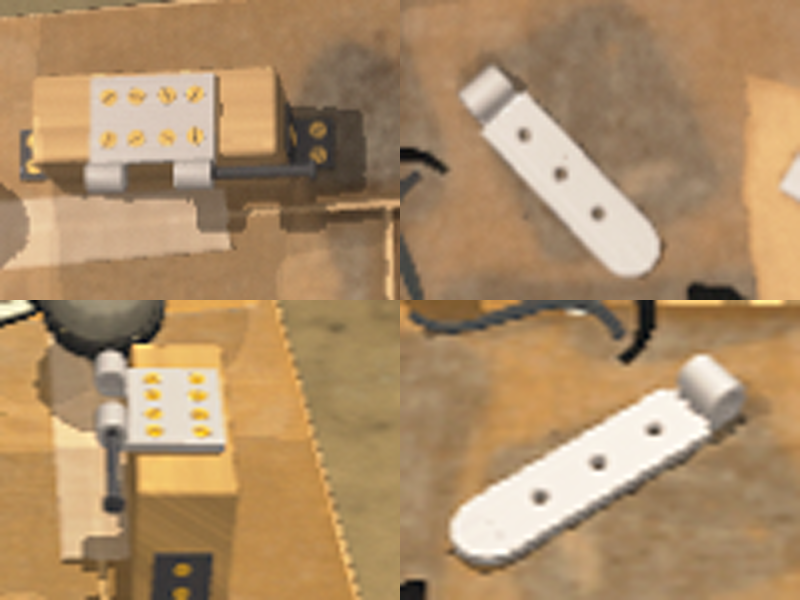

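The crops are clear: in the top view the strap's holes are near (281,248), (290,258) and (299,268). The rail plate corners are near (153,167), (189,167), (189,193) and (153,194), with knuckles below at about (157,198) and (183,197). The pin runs off to the right, -y.

```bash
python3 - <<'E'
import pickle
from h import *
cs=pickle.load(open("c0.pkl","rb")); t=cs["top"];s=cs["side"]
def th(c): return lambda a,o,k:(np.array(a,float)/k+np.array(o)-0.5+0.5/k)
# strap holes (z=6mm)
ht=np.array([(525,134),(561,174),(598,213)],float)-[400,0]; ht=ht/4+[250,215]-.4
hs=np.array([(654,429),(598,462),(540,497)],float)-[400,300]; hs=hs/5+[200,220]-.4
print("top holes z5",onz(t,ht,.005).round(4).tolist());print("side holes",onz(s,hs,.005).round(4).tolist())
def mask(c,x,y,w,h):
    hsv=cv2.cvtColor(c["img"],cv2.COLOR_RGB2HSV);m=np.zeros(hsv.shape[:2],np.uint8)
    r=hsv[y:y+h,x:x+w];m[y:y+h,x:x+w]=((r[...,1]<60)&(r[...,2]>120))*255
    k,_=cv2.findContours(m,cv2.RETR_EXTERNAL,cv2.CHAIN_APPROX_NONE);return max(k,key=cv2.contourArea)
for c,n,b in((t,"top",(262,225,58,62)),(s,"side",(205,228,70,50))):
    k=mask(c,*b).reshape(-1,2).astype(float); P=onz(c,k,.006)[:,:2]
    r=cv2.minAreaRect((P*1000).astype(np.float32)); print(n,"strap",len(k),r)
# rail plate corners z .096
pt=np.array([(92,75),(214,75),(214,160),(92,163)],float)/3.333+[125,145]-.35
P=onz(t,pt,.096);print("plate",P.round(4).tolist(),np.linalg.norm(P[0]-P[1]),np.linalg.norm(P[1]-P[2]))
# knuckle centre tops, z~.108
kt=np.array([(105,176),(193,175)],float)/3.333+[125,145]-.35
print("kn top",onz(t,kt,.108).round(4).tolist())
ps=np.array([(128,370),(222,452),(127,447),(218,368)],float)-[0,300];ps=ps/4+[270,125]-.4
print("plate side",onz(s,ps,.096).round(4).tolist())
ks=np.array([(110,357),(110,410)],float)-[0,300];ks=ks/4+[270,125]-.4
print("kn side",onz(s,ks,.108).round(4).tolist())
E
```

```text
top holes z5 [[0.4881, -0.1318, 0.005], [0.4638, -0.1495, 0.005], [0.4401, -0.1678, 0.005]]
side holes [[0.4878, -0.1303, 0.005], [0.4638, -0.1484, 0.005], [0.4398, -0.1671, 0.005]]
top strap 115 ((463.6777038574219, -149.52357482910156), (144.1810302734375, 35.95591735839844), 37.383541107177734)
side strap 129 ((465.66265869140625, -149.69647216796875), (149.41683959960938, 41.52593231201172), 40.046730041503906)
plate [[0.6758, 0.1301, 0.096], [0.668, 0.051, 0.096], [0.6114, 0.0544, 0.096], [0.617, 0.1326, 0.096]] 0.0794689312936717 0.056651451097756204
kn top [[0.6044, 0.1223, 0.108], [0.5997, 0.0666, 0.108]]
plate side [[0.618, 0.1335, 0.096], [0.6669, 0.0444, 0.096], [0.6109, 0.0515, 0.096], [0.6753, 0.1336, 0.096]]
kn side [[0.606, 0.1304, 0.108], [0.6019, 0.0729, 0.108]]
```

```bash
cat >> h.py <<'E'
def delta(pos,yaw,s=None):
    s=s or get_state(); M=R.from_rotvec(s["ee_rot"])
    y=np.radians(yaw); T=R.from_matrix([[np.cos(y),np.sin(y),0],[np.sin(y),-np.cos(y),0],[0,0,-1]])
    print("pos",np.round(s["position"],4),"t",s["time"])
    print("shift mm",((M.inv().apply(np.array(pos)-s["position"]))*1000).round(1),"turn deg",np.degrees((M.inv()*T).as_rotvec()).round(2))
E
python3 -c "
from h import *
delta([.468,-.146,.13],37.2)"
```

```text
pos [ 0.1897 -0.5687  0.2093] t 0.15
shift mm [ 397.7 -312.9   79.8] turn deg [ -0.08  -0.02 -18.76]
```

Emit:
{"op": "send_rows", "data": {"increments": [0.085,36,-28,7,0,0,-2,0.085,72,-57,14,0,0,-4,0.085,108,-85,21,0,0,-6,0.085,144,-113,29,0,0,-8,0.085,180,-142,36,0,0,-10]}}

```text
time: 0.65
position: [0.3263, -0.3611, 0.1713]
ee_rot: [-3.045, -0.773, -0.0]
wrist_force: [0.8, -0.2, 0.5]
grip_width: 0.085
gripper_force: 0.0
```

```bash
python3 -c "
from h import *
delta([.468,-.146,.13],37.2)"
```

```text
pos [ 0.3263 -0.3611  0.1713] t 0.65
shift mm [ 227.1 -121.5   41.3] turn deg [-0.01 -0.01 -8.71]
```

My mistake: I sent millimetres where the interface takes metres. The per-row speed limit clipped the moves along the right direction, so no harm was done. I'll use metres from here on.

Emit:
{"op": "send_rows", "data": {"increments": [0.085,0,0,0,0,0,0]}}

```text
time: 0.75
position: [0.328, -0.3576, 0.1702]
ee_rot: [-3.039, -0.781, -0.001]
wrist_force: [0.0, -0.4, 0.6]
grip_width: 0.0851
gripper_force: 0.0
```

```bash
python3 -c "
from h import *
delta([.468,-.146,.13],37.2); print(get_state()['joint_velocities'].round(3))"
```

```text
pos [ 0.328  -0.3576  0.1702] t 0.75
shift mm [ 224.5 -117.8   41. ] turn deg [-0.19 -0.1  -8.39]
[-0.08   0.025 -0.052 -0.046 -0.006 -0.054]
```

The arm settled at the clipped pose, so I can continue.

Emit:
{"op": "send_rows", "data": {"increments": [0.085,0.0374,-0.0196,0.007,0,0,-1.4,0.085,0.075,-0.039,0.014,0,0,-2.8,0.085,0.112,-0.059,0.02,0,0,-4.2,0.085,0.15,-0.0785,0.027,0,0,-5.6,0.085,0.187,-0.098,0.034,0,0,-7]}}

```text
time: 1.25
position: [0.4442, -0.1866, 0.1377]
ee_rot: [2.992, 0.957, 0.0]
wrist_force: [-0.5, -0.7, -0.1]
grip_width: 0.0849
gripper_force: 0.0
```

Emit:
{"op": "send_rows", "data": {"increments": [0.06,0.0375,-0.0155,0.007,0,0,-1.4,0.06,0.0375,-0.0155,0.007,0,0,-1.4,0.06,0.0375,-0.0155,0.007,0,0,-1.4]}}

```text
time: 1.55
position: [0.4651, -0.1528, 0.1304]
ee_rot: [-2.979, -0.996, 0.002]
wrist_force: [-0.1, -0.6, -0.3]
grip_width: 0.0601
gripper_force: 0.0
```

```bash
python3 - <<'E'
from h import *
delta([.468,-.146,.13],37.2)
w=cam("wrist");save(w,"w1.png")
import pickle;pickle.dump(w,open("w1.pkl","wb"))
E
```

```text
pos [ 0.4651 -0.1528  0.1304] t 1.55
shift mm [ 6.4 -3.6  0.4] turn deg [-0.04  0.05 -0.24]
```

View pics/w1.png

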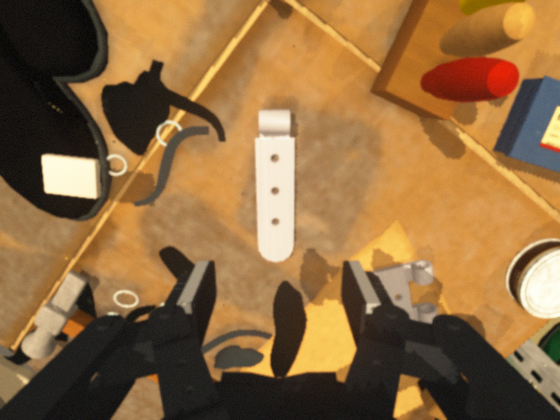

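The wrist view shows the strap upright in the picture, tail at (277,261), holes at (275,157), (275,190) and (275,221), and knuckle at about (274,120). I'll measure it from here.

```bash
python3 - <<'E'
import pickle
from h import *
w=pickle.load(open("w1.pkl","rb"))
hsv=cv2.cvtColor(w["img"],cv2.COLOR_RGB2HSV);m=np.zeros(hsv.shape[:2],np.uint8)
r=hsv[100:275,240:310];m[100:275,240:310]=((r[...,1]<70)&(r[...,2]>130))*255
L=[];Rr=[]
for y in range(150,240,5):
    x=np.flatnonzero(m[y]);L.append((x[0],y));Rr.append((x[-1]+1,y))
A=onz(w,L,.006);B=onz(w,Rr,.006);C=(A+B)/2
print("width",np.linalg.norm(A-B,axis=1).mean())
v=np.polyfit(C[:,0],C[:,1],1);a=np.degrees(np.arctan(v[0]));print("yaw",a)
k=np.argwhere(m)
tail=onz(w,[[276,k[:,0].max()+1]],.006)[0];u=np.array([np.cos(np.radians(a)),np.sin(np.radians(a)),0])
c0=C.mean(0);x=lambda p:(p-c0)@u
# end of parallel sides: width step
for y in range(128,142): 
    xx=np.flatnonzero(m[y]);print(y,xx.size and (xx[0],xx[-1]),end=" ")
O=c0+(x(tail)+.072)*u; print("\ntail",tail,"origin from tail",O)
for h in onz(w,[(274.5,157.5),(275,190.5),(275,221.5)],.005): print("hole",h.round(4),"leafx",((h-O)@u).round(4))
sh=onz(w,[(275,137)],.006)[0];print("shoulder leafx",(sh-O)@u)
T=O+.005*u; print(T); delta([T[0],T[1],.04],a)
E
```

```text
width 0.03393521224817375
yaw 37.56150201368404
128 (np.int64(260), np.int64(289)) 129 (np.int64(260), np.int64(288)) 130 (np.int64(260), np.int64(289)) 131 (np.int64(261), np.int64(288)) 132 (np.int64(261), np.int64(288)) 133 (np.int64(261), np.int64(287)) 134 (np.int64(260), np.int64(288)) 135 (np.int64(260), np.int64(289)) 136 (np.int64(260), np.int64(289)) 137 (np.int64(259), np.int64(291)) 138 (np.int64(256), np.int64(293)) 139 (np.int64(255), np.int64(294)) 140 (np.int64(255), np.int64(293)) 141 (np.int64(255), np.int64(293)) 
tail [ 0.40515118 -0.19409464  0.006     ] origin from tail [ 0.46246979 -0.15052015  0.006     ]
hole [ 0.4866 -0.1313  0.005 ] leafx 0.0308
hole [ 0.4626 -0.1499  0.005 ] leafx 0.0005
hole [ 0.4383 -0.168   0.005 ] leafx -0.0298
shoulder leafx 0.0488990397247681
[ 0.46643329 -0.14747208  0.006     ]
pos [ 0.4649 -0.1537  0.1307] t 1.6
shift mm [ 5.  -4.  90.7] turn deg [-0.01  0.04 -0.7 ]
```

Emit:
{"op": "send_rows", "data": {"increments": [0.055,0.0025,-0.002,0.03,0,0,-0.4,0.055,0.005,-0.004,0.06,0,0,-0.7,0.055,0.005,-0.004,0.09,0,0,-0.7,0.055,0.005,-0.004,0.1,0,0,-0.7,0.055,0.005,-0.004,0.1,0,0,-0.7]}}

```text
time: 2.1
position: [0.465, -0.1477, 0.0296]
ee_rot: [-2.974, -1.007, 0.004]
wrist_force: [-0.1, -0.3, -0.2]
grip_width: 0.0551
gripper_force: 0.0
```

```bash
python3 -c "
from h import *
delta([.4664,-.1475,.009],37.5)"
```

```text
pos [ 0.465  -0.1477  0.0296] t 2.1
shift mm [ 1.3  0.8 20.6] turn deg [-0.16  0.1  -0.07]
```

Emit:
{"op": "send_rows", "data": {"increments": [0.05,0.001,0.0008,0.01,0,0,0,0.05,0.001,0.0008,0.02,0,0,0,0.05,0.001,0.0008,0.0205,0,0,0,0.05,0.001,0.0008,0.0205,0,0,0]}}

```text
time: 2.5
position: [0.468, -0.1472, 0.0104]
ee_rot: [-2.974, -1.011, 0.0]
wrist_force: [-0.3, -1.2, -0.6]
grip_width: 0.0498
gripper_force: 0.0
```

Emit:
{"op": "send_rows", "data": {"increments": [0.04,0,0,0,0,0,0,0.02,0,0,0,0,0,0,0.02,0,0,0,0,0,0,0.02,0,0,0,0,0,0,0.02,0,0,0,0,0,0]}}

```text
time: 3.0
position: [0.4681, -0.1472, 0.0105]
ee_rot: [2.974, 1.011, 0.0]
wrist_force: [-0.6, 0.1, 0.1]
grip_width: 0.0201
gripper_force: 0.0
```

The fingers closed to 20 mm with no force, so they missed. I'll look before moving again.

```bash
python3 - <<'E'
from h import *
w=cam("wrist");s=cam("side")
cr=cv2.resize(s["img"][200:290,180:300],(560,420),interpolation=cv2.INTER_CUBIC)
im=np.hstack([w["img"][:,80:480],cr[:,60:460]]);cv2.imwrite("pics/g1.png",im[:,:,::-1])
print(get_state()["position"],get_state()["ee_rot"],get_state()["grip_width"])
E
```

```text
[ 0.46801652 -0.14716537  0.01039117] [2.97452322e+00 1.01076889e+00 1.15336833e-04] 0.020198707426263434
```

View pics/g1.png

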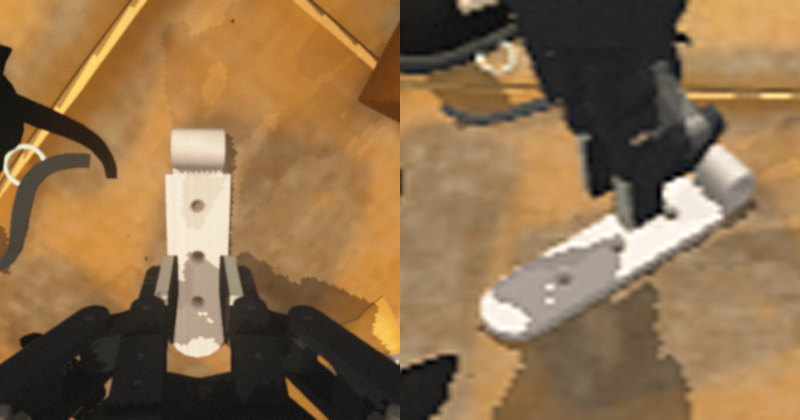

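Both views show the fingers above the strap: the tips stand farther back than 8 mm at this opening. I'll reopen, lower in small steps while watching the force, and close again.

Emit:
{"op": "send_rows", "data": {"increments": [0.046,0,0,0,0,0,0,0.046,0,0,0,0,0,0,0.046,0,0,0.002,0,0,0,0.046,0,0,0.004,0,0,0,0.046,0,0,0.004,0,0,0]}}

```text
time: 3.6
position: [0.4676, -0.147, 0.0059]
ee_rot: [-2.974, -1.011, 0.001]
wrist_force: [0.2, 1.0, 0.7]
grip_width: 0.0461
gripper_force: 0.0
```

Emit:
{"op": "send_rows", "data": {"increments": [0.042,0,0,0.001,0,0,0,0.042,0,0,0.001,0,0,0,0.042,0,0,0.001,0,0,0]}}

```text
time: 3.9
position: [0.468, -0.1472, 0.0053]
ee_rot: [-2.974, -1.011, -0.0]
wrist_force: [-0.8, -0.2, 0.9]
grip_width: 0.0422
gripper_force: 0.0
```

Emit:
{"op": "send_rows", "data": {"increments": [0.036,0,0,0,0,0,0,0.03,0,0,0,0,0,0,0.03,0,0,0,0,0,0,0.03,0,0,0,0,0,0]}}

```text
time: 4.3
position: [0.468, -0.1471, 0.0054]
ee_rot: [2.975, 1.011, 0.0]
wrist_force: [0.9, -0.6, -0.7]
grip_width: 0.03
gripper_force: 0.0
```

It missed again. I'll open and feel for the bench in small steps.

Emit:
{"op": "send_rows", "data": {"increments": [0.044,0,0,0,0,0,0,0.044,0,0,0,0,0,0,0.044,0,0,0.002,0,0,0,0.044,0,0,0.002,0,0,0]}}

```text
time: 4.7
position: [0.4678, -0.1471, 0.003]
ee_rot: [-2.974, -1.011, 0.001]
wrist_force: [0.2, 0.4, -0.4]
grip_width: 0.0439
gripper_force: 0.0
```

Emit:
{"op": "send_rows", "data": {"increments": [0.044,0,0,0.002,0,0,0,0.044,0,0,0.002,0,0,0]}}

```text
time: 4.9
position: [0.4677, -0.1471, 0.001]
ee_rot: [-2.974, -1.011, 0.001]
wrist_force: [-0.4, 0.0, 0.5]
grip_width: 0.0441
gripper_force: 0.0
```

```bash
python3 - <<'E'
from h import *
w=cam("wrist");s=cam("side")
cr=cv2.resize(s["img"][200:290,180:300],(560,420),interpolation=cv2.INTER_CUBIC)
im=np.hstack([w["img"][:,80:480],cr[:,60:460]]);cv2.imwrite("pics/g2.png",im[:,:,::-1])
print(get_state())
E
```

```text
{'time': 5.0, 'joint_positions': array([-4.09216924e-01,  5.01158184e-02,  1.97775370e+00,  1.58208018e-05,
        1.11393911e+00,  5.06418135e-01]), 'joint_velocities': array([ 0.00148399, -0.00193283, -0.00209411,  0.00097758,  0.00204183,
       -0.00211389]), 'tau': array([-1.16170286e-03, -4.53037226e+01, -4.26688743e+01, -3.05916055e-04,
       -5.25907191e-03, -4.60480601e-05]), 'position': array([ 0.46791024, -0.14711903,  0.00123145]), 'ee_rot': array([-2.97439008e+00, -1.01075722e+00,  2.36258883e-04]), 'wrist_force': array([-0.74090679, -0.03544662, -0.05109461]), 'wrist_torque': array([ 0.05240212, -0.00626334,  0.0464088 ]), 'gripper_force': 0.0, 'grip_width': 0.044022759997293624}
```

View pics/g2.png

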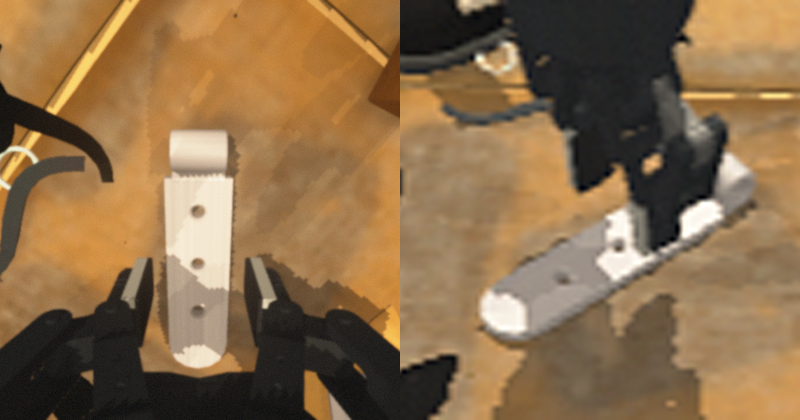

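The wrist view shows the fingers either side of the strap at its middle, tips near (232,258) and (327,258) in the full frame, still above the bench. I'll check the tip depth against those pixels.

```bash
python3 - <<'E'
from h import *
w=cam("wrist");s=get_state();M=R.from_rotvec(s["ee_rot"])
for z in(-.03,-.02,-.01,0,.008): print(z,[proj(w,M.apply([x,y,z])+s["position"]).round(1).tolist() for x,y in((.011,-.022),(.011,.022),(-.011,-.022),(-.011,.022))])
E
```

```text
-0.03 [[[231.6, 257.1]], [[328.1, 257.2]], [[233.7, 298.5]], [[325.8, 298.6]]]
-0.02 [[[234.3, 247.7]], [[325.2, 247.8]], [[236.2, 287.2]], [[323.1, 287.3]]]
-0.01 [[[236.8, 239.4]], [[322.6, 239.4]], [[238.5, 277.1]], [[320.7, 277.2]]]
0 [[[239.0, 231.9]], [[320.2, 231.9]], [[240.5, 268.0]], [[318.6, 268.0]]]
0.008 [[[240.6, 226.4]], [[318.5, 226.5]], [[242.0, 261.3]], [[317.0, 261.4]]]
```

```bash
python3 - <<'E'
from h import *
c=cam("side");s=get_state();M=R.from_rotvec(s["ee_rot"])
crop=lambda p:np.array([((p[0]-180)*4.667)-60+400,(p[1]-200)*4.667])
for z in(-.03,-.02,-.01,0,.008):
  print(z,[crop(proj(c,M.apply([x,y,z])+s["position"])[0]).round(0).tolist() for x,y in((.011,.022),(-.011,.022),(.011,.032),(-.011,.032))])
print(M.as_matrix().round(3))
E
```

```text
-0.03 [[670.0, 218.0], [630.0, 242.0], [683.0, 231.0], [644.0, 255.0]]
-0.02 [[671.0, 233.0], [632.0, 257.0], [684.0, 246.0], [645.0, 270.0]]
-0.01 [[672.0, 248.0], [633.0, 271.0], [685.0, 261.0], [646.0, 284.0]]
0 [[673.0, 262.0], [635.0, 285.0], [686.0, 275.0], [647.0, 299.0]]
0.008 [[674.0, 273.0], [636.0, 297.0], [687.0, 286.0], [649.0, 310.0]]
[[ 0.793  0.609 -0.   ]
 [ 0.609 -0.793  0.   ]
 [-0.    -0.    -1.   ]]
```

Both views put the real fingertips about 30 mm behind the stated TCP, not 8 mm ahead. I trust the pictures: I'll lower 20 mm more, then go in small steps by force.

Emit:
{"op": "send_rows", "data": {"increments": [0.044,0,0,0.005,0,0,0,0.044,0,0,0.01,0,0,0,0.044,0,0,0.015,0,0,0,0.044,0,0,0.015,0,0,0]}}

```text
time: 5.5
position: [0.467, -0.1467, -0.0149]
ee_rot: [-2.973, -1.01, 0.002]
wrist_force: [0.0, -1.1, 0.3]
grip_width: 0.0439
gripper_force: 0.0
```

```bash
python3 - <<'E'
from h import *
w=cam("wrist");s=cam("side")
cr=cv2.resize(s["img"][200:290,180:300],(560,420),interpolation=cv2.INTER_CUBIC)
im=np.hstack([w["img"][:,80:480],cr[:,60:460]]);cv2.imwrite("pics/g3.png",im[:,:,::-1])
S=get_state();print(S["position"],S["wrist_force"])
E
```

```text
[ 0.46765914 -0.14702771 -0.01403398] [-0.15448572 -0.07845441  0.92490861]
```

View pics/g3.png

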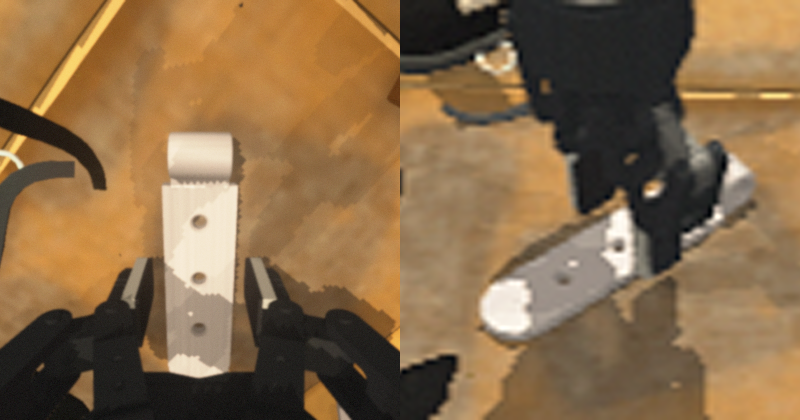

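The tips now sit about 15 mm above the bench (near finger's bottom at crop (655,275)), which confirms the 29–30 mm offset. I'll lower further.

Emit:
{"op": "send_rows", "data": {"increments": [0.044,0,0,0.004,0,0,0,0.044,0,0,0.008,0,0,0,0.044,0,0,0.01,0,0,0,0.044,0,0,0.01,0,0,0]}}

```text
time: 6.0
position: [0.468, -0.1472, -0.0232]
ee_rot: [-2.974, -1.011, 0.001]
wrist_force: [-4.2, 1.1, 8.5]
grip_width: 0.044
gripper_force: 4.3
```

Emit:
{"op": "send_rows", "data": {"increments": [0.044,0,0,0.001,0,0,0,0.044,0,0,0.002,0,0,0,0.044,0,0,0.002,0,0,0]}}

```text
time: 6.3
position: [0.468, -0.1472, -0.0234]
ee_rot: [-2.974, -1.011, 0.001]
wrist_force: [-15.0, 5.1, 32.2]
grip_width: 0.0438
gripper_force: 16.1
```

Emit:
{"op": "send_rows", "data": {"increments": [0.04,0,0,0,0,0,0,0.03,0,0,0,0,0,0,0.03,0,0,0,0,0,0,0.03,0,0,0,0,0,0]}}

```text
time: 6.7
position: [0.4704, -0.1486, -0.0218]
ee_rot: [2.971, 1.01, 0.004]
wrist_force: [-11.6, 2.1, 34.8]
grip_width: 0.0321
gripper_force: 64.8
```

It has the strap at 65 N, pressing on the bench a little. Now I'll lift.

Emit:
{"op": "send_rows", "data": {"increments": [0.02,0,0,-0.005,0,0,0,0.02,0,0,-0.012,0,0,0,0.02,0,0,-0.03,0,0,0,0.02,0,0,-0.05,0,0,0,0.02,0,0,-0.075,0,0,0]}}

```text
time: 7.2
position: [0.4665, -0.1465, 0.0486]
ee_rot: [-2.972, -1.01, 0.004]
wrist_force: [1.0, 0.3, -1.7]
grip_width: 0.0317
gripper_force: 59.8
```

Emit:
{"op": "send_rows", "data": {"increments": [0.02,0,0,-0.03,0,0,0,0.02,0,0,-0.065,0,0,0,0.02,0,0,-0.065,0,0,0]}}

```text
time: 7.5
position: [0.471, -0.1484, 0.1195]
ee_rot: [2.969, 1.009, 0.009]
wrist_force: [0.2, -0.1, -1.5]
grip_width: 0.0317
gripper_force: 59.9
```

```bash
python3 - <<'E'
from h import *
import pickle
d={n:cam(n) for n in("wrist","side","top")};d["s"]=get_state();pickle.dump(d,open("c2.pkl","wb"))
s=d["side"]["img"];cr=cv2.resize(s[150:270,190:350],(400,300),interpolation=cv2.INTER_CUBIC)
t=cv2.resize(d["top"]["img"][150:300,200:400],(400,300),interpolation=cv2.INTER_CUBIC)
im=np.hstack([np.vstack([cr,t]),cv2.resize(d["wrist"]["img"],(400,300)).repeat(2,0)*0+0]) if 0 else np.vstack([cr,t])
im=np.hstack([im,np.vstack([d["wrist"]["img"][:,80:480],np.zeros((180,400,3),np.uint8)])])
cv2.imwrite("pics/g4.png",im[:,:,::-1]);print(d["s"]["position"],d["s"]["wrist_force"],d["s"]["grip_width"],d["s"]["gripper_force"])
E
```

```text
[ 0.46736228 -0.146875    0.11332218] [-0.12841689 -0.02102353 -1.16421277] 0.03182493835187606 59.87614631652832
```

View pics/g4.png

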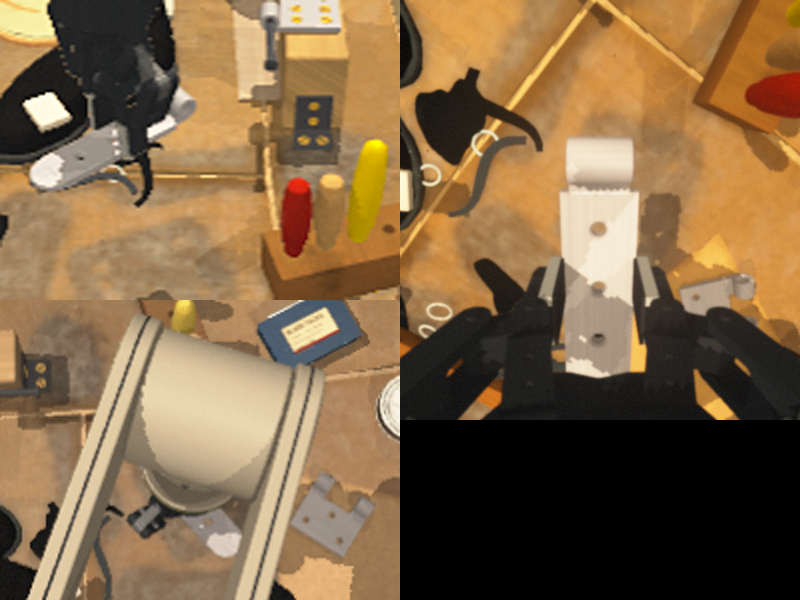

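The strap is held level in the fingers, well clear of the bench. Next I'll swing towards a hover behind and above the rail's gap.

```bash
python3 -c "
from h import *
delta([.527,.1005,.135],-5)
import pickle;d=pickle.load(open('c2.pkl','rb'));print(d['wrist']['K'].tolist(),d['wrist']['d'])"
```

```text
pos [ 0.4674 -0.1469  0.1133] t 7.65
shift mm [ 198.  -159.8  -21.6] turn deg [-0.05  0.06 42.54]
[[328.3513140857095, 0.0, 278.3492377250633], [0.0, 328.3513140857095, 207.14980223229392], [0.0, 0.0, 1.0]] [-0.05259466  0.          0.          0.          0.        ]
```

Emit:
{"op": "send_rows", "data": {"increments": [0.02,0.01,-0.008,-0.015,0,0,2,0.02,0.035,-0.028,-0.02,0,0,7,0.02,0.06,-0.048,-0.0216,0,0,12,0.02,0.085,-0.068,-0.0216,0,0,18,0.02,0.11,-0.088,-0.0216,0,0,24]}}

```text
time: 8.15
position: [0.5002, -0.009, 0.1335]
ee_rot: [-3.12, -0.363, 0.006]
wrist_force: [0.3, -0.7, -2.4]
grip_width: 0.0319
gripper_force: 59.9
```

```bash
python3 -c "
from h import *
delta([.527,.1005,.135],-5)"
```

```text
pos [ 0.5002 -0.009   0.1335] t 8.15
shift mm [  51.2 -100.4   -1.5] turn deg [-0.04  0.22 18.27]
```

Emit:
{"op": "send_rows", "data": {"increments": [0.02,0.015,-0.03,-0.0015,0,0,5,0.02,0.03,-0.06,-0.0015,0,0,10,0.02,0.043,-0.085,-0.0015,0,0,15,0.02,0.05,-0.098,-0.0015,0,0,18,0.02,0.05,-0.098,-0.0015,0,0,18]}}

```text
time: 8.65
position: [0.5258, 0.0984, 0.1348]
ee_rot: [-3.139, 0.12, 0.007]
wrist_force: [1.3, 0.1, -2.5]
grip_width: 0.0319
gripper_force: 60.0
```

Emit:
{"op": "send_rows", "data": {"increments": [0.02,0,0,0,0,0,0,0.02,0,0,0,0,0,0]}}

```text
time: 8.85
position: [0.5264, 0.0958, 0.1362]
ee_rot: [3.139, -0.122, -0.003]
wrist_force: [0.1, -0.6, -0.5]
grip_width: 0.0319
gripper_force: 60.0
```

```bash
python3 - <<'E'
from h import *
import pickle
d={n:cam(n) for n in("wrist","side")};d["s"]=get_state();pickle.dump(d,open("c3.pkl","wb"))
cr=cv2.resize(d["side"]["img"][110:200,240:360],(400,300),interpolation=cv2.INTER_CUBIC)
im=np.zeros((420,800,3),np.uint8);im[:,:400]=d["wrist"]["img"][:,80:480];im[:300,400:]=cr
cv2.imwrite("pics/g5.png",im[:,:,::-1]);delta([.527,.1005,.135],-5)
E
```

```text
pos [0.5269 0.0957 0.1369] t 8.95
shift mm [-0.3 -4.8  1.9] turn deg [0.02 0.05 0.51]
```

View pics/g5.png

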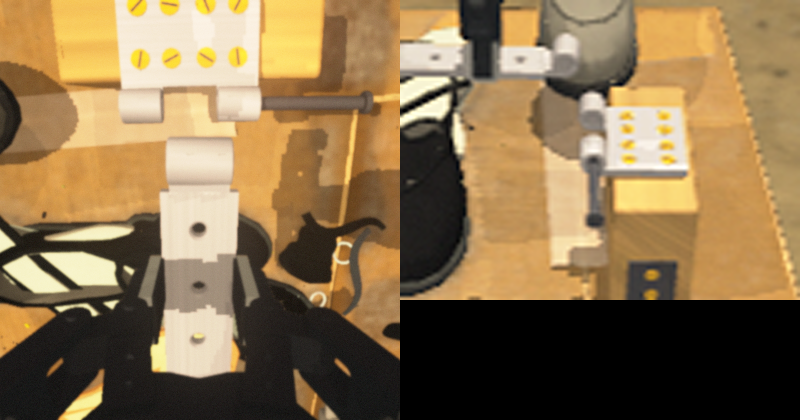

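The wrist view shows everything: the rail knuckles at crop (141,106) and (239,104), the pin running right to (370,101), and the strap knuckle at (200,160). The strap hangs level in the side view. Now I'll measure the rail and strap knuckles.

```bash
python3 - <<'E'
import pickle
from h import *
d=pickle.load(open("c3.pkl","rb"));w=d["wrist"];s=d["s"]
hsv=cv2.cvtColor(w["img"],cv2.COLOR_RGB2HSV);m=((hsv[...,1]<55)&(hsv[...,2]>110))
def runs(v):
    e=np.flatnonzero(np.diff(np.r_[0,v.astype(int),0]));return [(a,b) for a,b in zip(e[::2],e[1::2]) if b-a>8]
for y in(94,98,102,106,110,114,118): print("row",y,runs(m[y,180:360]),"(+180)")
for x in(205,215,225,235,302,310,320,330): print("col",x,runs(m[60:136,x]),"(+60)")
for y in(145,155,165,175): print("row",y,runs(m[y,230:330]),"(+230)")
for x in(255,270,285,300): print("col",x,runs(m[128:200,x]),"(+128)")
for y in(10,30,50,70,80): print("plate row",y,runs(m[y,180:360]),"(+180)")
for y in(200,215,240,250,300,340): print("strap row",y,runs(m[y,230:330]),"(+230)")
print(w["c2w"][:3,3])
E
```

```text
row 94 [(np.int64(21), np.int64(59)), (np.int64(119), np.int64(159))] (+180)
row 98 [(np.int64(19), np.int64(59)), (np.int64(119), np.int64(160))] (+180)
row 102 [(np.int64(19), np.int64(60)), (np.int64(119), np.int64(161))] (+180)
row 106 [(np.int64(19), np.int64(60)), (np.int64(119), np.int64(160))] (+180)
row 110 [(np.int64(21), np.int64(60)), (np.int64(136), np.int64(160))] (+180)
row 114 [(np.int64(139), np.int64(159))] (+180)
row 118 [] (+180)
col 205 [(np.int64(0), np.int64(29)), (np.int64(33), np.int64(53))] (+60)
col 215 [(np.int64(9), np.int64(29)), (np.int64(32), np.int64(53))] (+60)
col 225 [(np.int64(9), np.int64(28)), (np.int64(33), np.int64(54))] (+60)
col 235 [(np.int64(0), np.int64(28)), (np.int64(33), np.int64(53))] (+60)
col 302 [(np.int64(0), np.int64(26)), (np.int64(31), np.int64(50))] (+60)
col 310 [(np.int64(6), np.int64(26)), (np.int64(31), np.int64(51))] (+60)
col 320 [(np.int64(8), np.int64(26)), (np.int64(31), np.int64(56))] (+60)
col 330 [(np.int64(0), np.int64(25)), (np.int64(32), np.int64(56))] (+60)
row 145 [(np.int64(17), np.int64(51))] (+230)
row 155 
[... 618 characters left out ...]
 30 [(np.int64(18), np.int64(159))] (+180)
plate row 50 [(np.int64(20), np.int64(33)), (np.int64(47), np.int64(64)), (np.int64(79), np.int64(98)), (np.int64(115), np.int64(129)), (np.int64(147), np.int64(158))] (+180)
plate row 70 [(np.int64(21), np.int64(39)), (np.int64(42), np.int64(158))] (+180)
plate row 80 [(np.int64(22), np.int64(157))] (+180)
strap row 200 [(np.int64(11), np.int64(87))] (+230)
strap row 215 [(np.int64(11), np.int64(87))] (+230)
strap row 240 [(np.int64(13), np.int64(86))] (+230)
strap row 250 [(np.int64(12), np.int64(85))] (+230)
strap row 300 [] (+230)
strap row 340 [(np.int64(16), np.int64(39)), (np.int64(55), np.int64(80))] (+230)
[0.60565838 0.08962683 0.30082378]
```

```bash
python3 - <<'E'
import pickle
from h import *
d=pickle.load(open("c3.pkl","rb"));w=d["wrist"];s=d["s"]
lab=cv2.cvtColor(w["img"],cv2.COLOR_RGB2LAB).astype(float); 
for x in(212,225,305,318,330): print(x,"b",lab[84:130:1,x,2].astype(int).tolist()) if x in(225,318) else None
for x in(262,285): print("strap",x,lab[130:196,x,2].astype(int).tolist())
M=R.from_rotvec(s["ee_rot"]);inv=lambda P:M.inv().apply(P-s["position"])
P=onz(w,[(198.5,30),(339.5,30),(202,80),(337.5,80)],.096);print("plate side pts",P.round(4).tolist(),np.linalg.norm(P[1]-P[0]),np.linalg.norm(P[3]-P[2]))
E_=onz(w,[(220,88.5),(320,86)],.096);print("plate front",E_.round(4).tolist())
K=onz(w,[(199,102),(240,102),(299,102),(341,102)],.105);print("kn ends",K.round(4).tolist(),np.linalg.norm(K[3]-K[0]))
S=onz(w,[(241,200),(317,200),(242.5,250),(315.5,250)],s["position"][2]+.0285);print("strap edges",S.round(4).tolist(),np.linalg.norm(S[1]-S[0]),np.linalg.norm(S[3]-S[2]))
for n,A in(("plate",P),("strap",S)):
    a=(A[0]+A[1])/2;b=(A[2]+A[3])/2;v=(a-b);print(n,"yaw",np.degrees(np.arctan2(v[1],v[0])),"mid",a.round(4),b.round(4))
E
```

```text
225 b [140, 140, 141, 143, 146, 144, 143, 145, 144, 144, 143, 144, 143, 143, 142, 141, 141, 140, 139, 138, 139, 139, 140, 140, 142, 142, 143, 142, 143, 144, 145, 144, 145, 145, 144, 144, 143, 144, 147, 155, 161, 162, 163, 164, 163, 163]
318 b [141, 145, 145, 144, 144, 145, 144, 144, 143, 142, 141, 143, 142, 142, 141, 140, 140, 141, 141, 142, 142, 143, 142, 142, 143, 144, 144, 143, 144, 143, 144, 145, 145, 144, 143, 144, 146, 157, 171, 176, 177, 177, 176, 175, 176, 175]
strap 262 [163, 163, 164, 163, 163, 161, 156, 147, 144, 144, 144, 144, 144, 144, 144, 143, 143, 142, 143, 142, 142, 142, 141, 140, 141, 141, 139, 140, 140, 141, 140, 141, 140, 140, 141, 141, 142, 142, 143, 143, 142, 143, 144, 144, 144, 144, 145, 144, 144, 143, 144, 143, 144, 144, 142, 144, 144, 141, 143, 142, 144, 143, 142, 143, 143, 143]
strap 285 [161, 162, 162, 163, 164, 160, 157, 150, 144, 144, 144, 145, 145, 145, 145, 143, 144, 144, 143, 143, 142, 143, 143, 142, 141, 141, 140, 140, 140, 140, 139, 140, 139, 140, 140, 140, 140, 142, 141, 142, 143, 143, 144, 143, 145, 144, 143, 144, 144, 144, 144, 143, 143, 143, 143, 144, 144, 143, 144, 143, 144, 143, 142, 141, 142, 144]
plate side pts [[0.6469, 0.1317, 0.096], [0.6406, 0.0521, 0.096], [0.6199, 0.1334, 0.096], [0.6138, 0.054, 0.096]] 0.07985762985884376 0.07965259282281507
plate front [[0.6143, 0.1235, 0.096], [0.6111, 0.0644, 0.096]]
kn ends [[0.6076, 0.1349, 0.105], [0.6057, 0.1115, 0.105], [0.6031, 0.0779, 0.105], [0.6013, 0.0539, 0.105]] 0.08124803943092672
strap edges [[0.5654, 0.1088, 0.1654], [0.5629, 0.0761, 0.1654], [0.5417, 0.1108, 0.1654], [0.5391, 0.0777, 0.1654]] 0.03279832837748921 0.03319565311140221
plate yaw -3.878332062349542 mid [0.6437 0.0919 0.096 ] [0.6168 0.0937 0.096 ]
strap yaw -4.357878482797736 mid [0.5641 0.0925 0.1654] [0.5404 0.0943 0.1654]
```

```bash
python3 - <<'E'
import pickle
from h import *
d=pickle.load(open("c3.pkl","rb"));w=d["wrist"];c=d["side"];s=d["s"];zt=s["position"][2]
y=np.radians(-4.4);ux=np.array([np.cos(y),np.sin(y),0]);uy=np.array([-np.sin(y),np.cos(y),0])
def tang(px,z,side):
    o,v=ray(w,[px]);v=v[0];a=np.array([v@ux,v[2]]);a/=np.linalg.norm(a)
    n=np.array([-a[1],a[0]]); n=n if n[0]*side<0 else -n   # from tangent line towards axis
    q=np.array([o@ux,o[2]])+n*.010; t=(z-q[1])/a[1]; X=q[0]+t*a[0]
    P=onz(w,[px],z)[0]; return X,P@uy
for px in((225,122.7),(318,121.)): print("rail axis (along ux,uy)",tang(px,.100,-1))
pf=onz(w,[(220,88.5),(320,86)],.096); print("plate front ux",pf@ux, "-> axis", pf@ux-.0115)
mid=onz(w,[(268.5,30),(269.5,80),(269.5,102),(270,102)],.096);print("rail mid uy",mid@uy)
for dz in(.029,.032,.035): print("strap axis dz",dz,tang((262,136.7),zt+dz,1)[0],tang((285,136.7),zt+dz,1)[0],"tcp",s["position"]@ux)
sm=onz(w,[(279,200),(279,250),(279.5,160)],zt+.0285);print("strap mid uy",sm@uy)
print(tri(w,[(279,229.5)],c,[(276.0,127.2)]),"expect z",zt+.027,"tcp ux",s["position"]@ux)
print("reach target tcp", s["position"].round(4))
E
```

```text
rail axis (along ux,uy) (np.float64(0.5935063760199702), np.float64(0.1675294114960257))
rail axis (along ux,uy) (np.float64(0.594464636275328), np.float64(0.11211152872702909))
plate front ux [0.60302448 0.60438159] -> axis [0.59152448 0.59288159]
rail mid uy [0.14128175 0.14090452 0.14099595 0.1406974 ]
strap axis dz 0.029 0.5722833858206973 0.5722806252139352 tcp 0.5179816346587707
strap axis dz 0.032 0.572609351842849 0.5726066521512898 tcp 0.5179816346587707
strap axis dz 0.035 0.5729353178650008 0.5729326790886445 tcp 0.5179816346587707
strap mid uy [0.135467   0.13544957 0.13527175]
(array([0.551472  , 0.09328184, 0.16594111]), np.float64(0.0015739650057711079)) expect z 0.16394753900603845 tcp ux 0.5179816346587707
reach target tcp [0.5269 0.0957 0.1369]
```

The triangulated heights and sizes agree. The strap needs +21 mm along the rail axis, 5.6 mm to the left and 69 mm down, with no turn. I'll lower just in front of the knuckles first.

Emit:
{"op": "send_rows", "data": {"increments": [0.02,-0.004,-0.003,0.01,0,0,0,0.02,-0.005,-0.0055,0.027,0,0,0,0.02,-0.005,-0.0055,0.044,0,0,0,0.02,-0.005,-0.0055,0.06,0,0,0,0.02,-0.005,-0.0055,0.069,0,0,0]}}

```text
time: 9.45
position: [0.5212, 0.1022, 0.0662]
ee_rot: [3.139, -0.123, -0.004]
wrist_force: [0.5, 0.2, -2.4]
grip_width: 0.0316
gripper_force: 60.0
```

Emit:
{"op": "send_rows", "data": {"increments": [0.02,0,0,0,0,0,0,0.02,0,0,0,0,0,0,0.02,0,0,0,0,0,0]}}

```text
time: 9.75
position: [0.5235, 0.1025, 0.0695]
ee_rot: [-3.139, 0.122, -0.003]
wrist_force: [0.8, -0.0, -1.9]
grip_width: 0.0317
gripper_force: 60.0
```

```bash
cat > m.py <<'E'
from h import *
import pickle
d={n:cam(n) for n in("wrist","side")};s=d["s"]=get_state();pickle.dump(d,open("c4.pkl","wb"));w=d["wrist"]
y=np.radians(-4.4);ux=np.array([np.cos(y),np.sin(y),0]);uy=np.array([-np.sin(y),np.cos(y),0])
p=s["position"];print("t",s["time"],"tcp ux,uy,z",p@ux,p@uy,p[2],"yaw",2*np.degrees(np.arctan2(s["ee_rot"][1],s["ee_rot"][0])),s["wrist_force"].round(1))
hsv=cv2.cvtColor(w["img"],cv2.COLOR_RGB2HSV);m=((hsv[...,1]<60)&(hsv[...,2]>100))
for yy in range(90,260,10):
    e=np.flatnonzero(np.diff(np.r_[0,m[yy,150:410].astype(int),0]))+150
    print(yy,[(int(a),int(b)) for a,b in zip(e[::2],e[1::2]) if b-a>8])
E
python3 m.py
```

```text
t 9.85 tcp ux,uy,z 0.5140905226883825 0.1424053706211837 0.06948262753301807 yaw 355.53433128569253 [-0.1 -0.5 -1.3]
90 [(173, 237), (327, 392)]
100 [(174, 238), (322, 391)]
110 [(177, 237), (369, 380)]
120 []
130 []
140 []
150 [(247, 312)]
160 [(247, 312)]
170 [(247, 312)]
180 []
190 [(250, 309)]
200 [(241, 318)]
210 [(241, 317)]
220 [(242, 317)]
230 [(242, 269), (287, 316)]
240 [(242, 316)]
250 [(242, 316)]
```

Emit:
{"op": "send_rows", "data": {"increments": [0.02,0.004,0.001,0.001,0,0,0,0.02,0.009,0.001,0.002,0,0,0,0.02,0.014,0.001,0.002,0,0,0,0.02,0.019,0.001,0.002,0,0,0,0.02,0.022,0.001,0.002,0,0,0]}}

```text
time: 10.35
position: [0.5452, 0.0997, 0.0664]
ee_rot: [-3.139, 0.123, -0.0]
wrist_force: [0.1, -0.8, -1.5]
grip_width: 0.0317
gripper_force: 60.0
```

Emit:
{"op": "send_rows", "data": {"increments": [0.02,0,0,0,0,0,0,0.02,0,0,0,0,0,0]}}

```text
time: 10.55
position: [0.5445, 0.0998, 0.0663]
ee_rot: [3.139, -0.122, -0.001]
wrist_force: [0.2, -0.3, -1.2]
grip_width: 0.0316
gripper_force: 60.0
```

```bash
python3 m.py; python3 - <<'E'
from h import *
import pickle
d=pickle.load(open("c4.pkl","rb"))
a=cv2.resize(d["wrist"]["img"][70:220,150:410],(800,462),interpolation=cv2.INTER_CUBIC)[:300]
a=cv2.resize(d["wrist"]["img"][60:210,180:380],(400,300),interpolation=cv2.INTER_CUBIC)
b=cv2.resize(d["side"]["img"][125:185,265:345],(400,300),interpolation=cv2.INTER_CUBIC)
cv2.imwrite("pics/g6.png",np.hstack([a,b])[:,:,::-1])
E
```

```text
t 10.65 tcp ux,uy,z 0.5351255109289826 0.1412920378358219 0.06636235489656359 yaw 355.53998074602436 [-0.  -0.3 -1.7]
90 [(176, 190), (221, 237), (268, 289), (319, 333)]
100 [(178, 197), (216, 244), (261, 296), (310, 330), (331, 346)]
110 [(179, 350), (351, 363)]
120 [(179, 334), (335, 352), (353, 370)]
130 []
140 [(323, 366)]
150 [(174, 234), (247, 301), (324, 378)]
160 [(177, 234), (247, 312), (328, 345)]
170 [(253, 265), (266, 278), (284, 306)]
180 []
190 [(261, 280), (281, 297)]
200 [(256, 275), (276, 317)]
210 [(248, 263), (264, 317)]
220 [(242, 274), (281, 316)]
230 [(249, 268), (288, 309)]
240 [(257, 277), (278, 293), (294, 315)]
250 [(243, 254), (255, 267), (268, 312)]
```

View pics/g6.png

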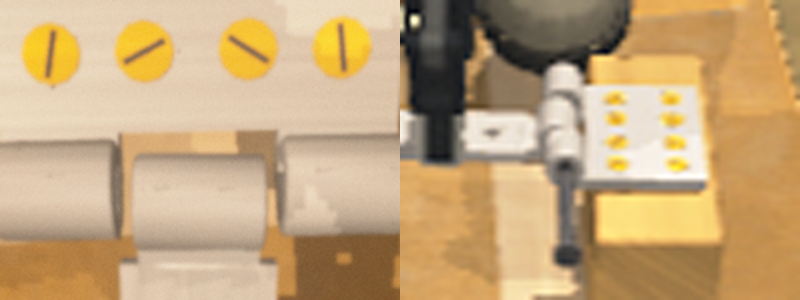

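The strap knuckle sits in the gap between the rail's knuckles (crop (200,200) against (60,190) and (335,185)), roughly 3 mm short of the axis. I'll check the height by triangulating the plate's screws and the strap's first hole together, which cancels the camera bias.

```bash
cat > z.py <<'E'
from h import *
import pickle
d=pickle.load(open("c4.pkl","rb"));w,c,s=d["wrist"],d["side"],d["s"]
y=np.radians(-4.4);ux=np.array([np.cos(y),np.sin(y),0]);uy=np.array([-np.sin(y),np.cos(y),0])
def blobs(g,box,thr,amin):
    x,yy,W,H=box;k=8;r=cv2.resize(g[yy:yy+H,x:x+W],None,fx=k,fy=k,interpolation=cv2.INTER_CUBIC)
    n,_,st,ce=cv2.connectedComponentsWithStats((r>thr).astype(np.uint8))
    return [tuple(((ce[i]+.5)/k-.5+[x,yy]).round(2)) for i in range(1,n) if st[i,4]>amin*64]
yel=lambda i:cv2.cvtColor(i,cv2.COLOR_RGB2LAB)[...,2].astype(np.float32)
dark=lambda i:255-cv2.cvtColor(i,cv2.COLOR_RGB2GRAY).astype(np.float32)
A=sorted(b for b in blobs(yel(w["img"]),(180,65,190,40),170,40))
B=blobs(yel(c["img"]),(304,141,11,20),158,2); print("wrist screws",A);print("side",B)
B=sorted(B,key=lambda p:p[1])
if len(A)==len(B)==4:
    for a,b in zip(A,B):
        P,e=tri(w,[a],c,[b]);print("screw ux,uy,z",(P@ux).round(4),(P@uy).round(4),P[2].round(4),"miss",e.round(4))
H=blobs(dark(w["img"]),(268,220,22,24),110,10);print("wrist hole",H)
gs=dark(c["img"])[147:156,276:292].astype(int);print(gs)
E
python3 z.py
```

```text
wrist screws [(np.float64(204.94), np.float64(86.53)), (np.float64(251.57), np.float64(85.15)), (np.float64(303.62), np.float64(83.98)), (np.float64(350.41), np.float64(83.17))]
side [(np.float64(309.04), np.float64(140.99)), (np.float64(307.56), np.float64(144.13)), (np.float64(307.77), np.float64(148.22)), (np.float64(307.91), np.float64(152.98)), (np.float64(308.06), np.float64(157.19))]
wrist hole [(np.float64(276.26), np.float64(232.45))]
[[231 194  74  45  56  57  75  85  81  80  80  79  79  83 103 129]
 [141 124  48  21  25  24  25  25  25  25  25  24  23  22  33  61]
 [141 123  47  21  25  24  23  22  22  24  23  24  23  28  24  26]
 [141 125  48  22  24  29  37  51  44  40  32  24  30  34  23  24]
 [144  75  29  24  24  50 104 129 102  43  25  24  31  36  24  37]
 [143  70  27  24  25  27  40  71  43  24  24  25  25  30  23  38]
 [143 119  48  23  25  24  25  25  24  23  24  25  29  24  16  22]
 [142 123  45  18  20  21  21  22  22  21  20  21  26  19  28  47]
 [141 122  98  85  87  82  68  59  59  59  60  58  59  60  96 120]]
```

```bash
cat >> z.py <<'E'
print("----")
for a,b in zip(A,B[1:]):
    P,e=tri(w,[a],c,[b]);print("screw ux,uy,z",(P@ux).round(4),(P@uy).round(4),P[2].round(4),"miss",e.round(4))
for a in((278,231.),(277.5,232)):
    P,e=tri(w,[a],c,[(282.9,151.)]);print("hole ux,uy,z",(P@ux).round(4),(P@uy).round(4),P[2].round(4),"miss",e.round(4))
def tang(px,z,side):
    o,v=ray(w,[px]);v=v[0];a=np.array([v@ux,v[2]]);a/=np.linalg.norm(a)
    n=np.array([-a[1],a[0]]); n=n if n[0]*side<0 else -n
    q=np.array([o@ux,o[2]])+n*.010; return q[0]+(z-q[1])/a[1]*a[0]
b=cv2.cvtColor(w["img"],cv2.COLOR_RGB2LAB).astype(int)
for x in(200,225,330,345): print(x,"b",b[170:190,x,2].tolist(),"L",b[170:190,x,0].tolist())
for x in(262,285): print(x,"b",b[126:146,x,2].tolist(),"L",b[126:146,x,0].tolist())
print("rail axis L/R",tang((215,180),.1,-1),tang((335,178),.1,-1),"strap",tang((265,137),.0985,1),tang((265,137),.101,1),"tcp",s["position"]@ux)
E
python3 z.py | sed '1,/----/d'
```

```text
screw ux,uy,z 0.6201 0.1693 0.0977 miss 0.0014
screw ux,uy,z 0.6204 0.1513 0.0977 miss 0.0013
screw ux,uy,z 0.6207 0.1314 0.0974 miss 0.001
screw ux,uy,z 0.6209 0.1134 0.0977 miss 0.0007
hole ux,uy,z 0.5591 0.1411 0.0952 miss 0.0013
hole ux,uy,z 0.5589 0.1413 0.0952 miss 0.0018
200 b [144, 144, 143, 143, 142, 144, 144, 142, 143, 146, 154, 166, 169, 172, 170, 168, 169, 168, 168, 168] L [186, 183, 177, 176, 170, 167, 156, 149, 145, 143, 151, 151, 152, 152, 148, 146, 146, 143, 144, 145]
225 b [144, 144, 144, 143, 143, 144, 142, 143, 145, 150, 161, 167, 170, 169, 168, 168, 167, 168, 169, 166] L [187, 184, 182, 178, 172, 165, 163, 154, 151, 144, 142, 149, 149, 149, 145, 144, 144, 144, 143, 146]
330 b [144, 143, 143, 144, 142, 143, 144, 146, 151, 155, 154, 156, 158, 157, 155, 157, 156, 157, 158, 156] L [197, 192, 187, 181, 172, 168, 162, 142, 121, 113, 107, 108, 115, 106, 110, 109, 106, 111, 111, 107]
345 b [144, 143, 143, 143, 143, 143, 145, 148, 152, 157, 157, 155, 156, 156, 157, 156, 158, 158, 156, 158] L [199, 194, 185, 181, 175, 166, 157, 136, 120, 112, 107, 107, 106, 108, 108, 103, 111, 106, 107, 104]
262 b [156, 162, 163, 163, 161, 162, 162, 162, 162, 161, 153, 146, 142, 141, 142, 143, 143, 145, 143, 143] L [196, 191, 188, 189, 187, 187, 187, 185, 188, 182, 167, 153, 153, 163, 175, 181, 187, 194, 195, 197]
285 b [159, 164, 163, 163, 163, 163, 162, 163, 162, 161, 155, 147, 142, 142, 142, 144, 142, 143, 144, 144] L [204, 200, 201, 204, 203, 204, 208, 208, 206, 200, 181, 153, 146, 156, 166, 176, 179, 183, 189, 189]
rail axis L/R 0.5932556519384999 0.5940565676326226 strap 0.5900867106163044 0.5903562831558331 tcp 0.5351255109289826
```

All consistent: height is right within about 1 mm, the sideways position is centred, and the strap is 3.3 mm short fore-and-aft. I'll make that correction.

Emit:
{"op": "send_rows", "data": {"increments": [0.02,0.0015,0,-0.0003,0,0,0,0.02,0.003,0,-0.0003,0,0,0,0.02,0.0033,0,-0.0003,0,0,0,0.02,0.0033,0,-0.0003,0,0,0,0.02,0.0033,0,-0.0003,0,0,0]}}

```text
time: 11.15
position: [0.5478, 0.0995, 0.0667]
ee_rot: [-3.139, 0.122, 0.0]
wrist_force: [0.8, -0.1, -2.3]
grip_width: 0.0317
gripper_force: 60.0
```

Emit:
{"op": "send_rows", "data": {"increments": [0.02,0,0,0,0,0,0,0.02,0,0,0,0,0,0,0.02,0,0,0,0,0,0]}}

```text
time: 11.45
position: [0.5478, 0.0996, 0.0667]
ee_rot: [-3.139, 0.122, -0.0]
wrist_force: [-0.1, 0.2, -2.8]
grip_width: 0.032
gripper_force: 60.0
```

```bash
python3 m.py | head -1; python3 z.py | grep -A30 -e ---- | grep -v '^[0-9]'; python3 z.py | grep -E '^(262|285|225|330) b'
```

```text
t 11.55 tcp ux,uy,z 0.5385828121232383 0.1412350794859338 0.06672401444439643 yaw -4.462498703577797 [ 0.1 -0.3 -2.4]
----
screw ux,uy,z 0.6205 0.1693 0.0978 miss 0.0007
screw ux,uy,z 0.6207 0.1513 0.0977 miss 0.0008
screw ux,uy,z 0.6209 0.1314 0.0974 miss 0.0006
screw ux,uy,z 0.6211 0.1134 0.0977 miss 0.0004
hole ux,uy,z 0.5604 0.1415 0.0942 miss 0.0015
hole ux,uy,z 0.5602 0.1416 0.0942 miss 0.001
rail axis L/R 0.5964916889133195 0.5972979957274255 strap 0.5933824125801204 0.5936510404694093 tcp 0.5385828121232383
225 b [144, 143, 144, 143, 144, 145, 143, 144, 143, 143, 142, 143, 143, 143, 142, 143, 144, 152, 163, 168] L [207, 205, 203, 200, 197, 198, 193, 187, 186, 185, 182, 178, 170, 164, 156, 153, 148, 141, 143, 145]
330 b [144, 143, 144, 144, 144, 145, 143, 144, 144, 143, 142, 142, 142, 143, 144, 147, 152, 154, 156, 155] L [213, 213, 210, 208, 207, 204, 202, 198, 195, 190, 186, 178, 173, 162, 150, 136, 117, 108, 105, 109]
262 b [145, 144, 144, 145, 144, 144, 144, 147, 152, 156, 152, 145, 142, 142, 142, 144, 142, 143, 144, 142] L [216, 213, 214, 212, 212, 208, 209, 204, 194, 180, 164, 150, 151, 157, 170, 181, 186, 188, 190, 191]
285 b [143, 143, 144, 144, 145, 143, 144, 151, 158, 160, 155, 146, 142, 142, 142, 142, 144, 144, 143, 143] L [214, 213, 211, 210, 206, 205, 208, 206, 199, 194, 175, 152, 145, 151, 163, 173, 177, 183, 184, 189]
```

The remaining gap to the plate is about 3.5 px, or 1.3 mm, against the expected 1.5 mm. There is no contact force and the arm is still, so I'm handing it in.

```bash
python3 -c "
from h import *
print(job_done())"
```

```text
the job is handed in; nothing more can be done
None
```

I handed the job in with the strap leaf held level and still in the fingers at 11.6 s. By my measurements its knuckle sits between the rail's two knuckles within about 1 mm of the hole line, with no measurable push on the rail; the judge's verdict was not shown.

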